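# Free the sprung filler cap of a hydraulic power unit

### The arm

A 6-joint arm with a two-finger parallel gripper is mounted at the origin on the work surface. World frame = base frame: x ahead of the robot, y to its left, z up, the work surface at z = 0. Lengths are in m, angles in rad, forces in N, time in s.
With the tool pointing down it reaches from about 0.4 to 0.825 m from the base axis. Payload 7 kg.
Tool frame: the origin (TCP) lies at the very end of the fingers, on their centre line; the grasp point (between the pads) lies 19 mm behind it; z points along the fingers, y is the line along which they close (so a half turn about z gives the same grasp; the last joint's range is limited). The gripper opens to 85 mm and grips with 20 to 120 N. Pads are 22 mm wide; open, the fingers measure 114 mm over their backs; the gripper's body (76 mm by 85 mm) begins 54 mm behind the grasp point. The pads swing forward as they close: fully open they stand 13 mm farther back than shut.
Start: joints at [1.579, 0.359, 0.012, 0, -1.224, -0.288], TCP at [0.186, 0.649, 0.231] pointing down, gripper open.
Joint ranges: [-3.07, 3.07], [-1.43, 2.12], [-1.02, 1.25], [-3.03, 1.67], [-3.05, -0], [-3.03, 3.03]. Speed limits (rad/s): [2.39, 2.39, 3.01, 3.14, 3.14, 3.14].

### API

Orientations are given as a unit quaternion [w, x, y, z].
In Python, from workcell import bot gives the robot as it stands.
- The arm moves only by the tool send_rows, never from a script. Its argument "rows" is a list of rows, each a list of 7 numbers: the shift along the tool's x, y, z in mm, then the turn, a rotation vector about the tool's x, y, z in degrees, then the finger opening in mm, from 0 to 85.4. In form: [[dx, dy, dz, wx, wy, wz, grip], ...]. A call has 1 to 5 rows; each row shifts and turns the commanded pose from where the row before left it, along the tool's axes as they then stand; what a row does not reach is not made up. A row lasts 1/12 s, in which the tool goes at most 41.7 mm and 7.16 degrees, less where a joint would pass 70% of its speed; a pose out of reach is approached as far as the arm can. A call with a gripper value outside its range is refused whole. The fingers move at their own pace and stop on an object; the grip force is fixed at half the most. Time passes only in rows, so rows that do not move let the fingers close. It gives the time, the measured TCP pose, the force, the opening and the grip force at its end, in the units of the state.
- bot.observe(): the state, without advancing time (a new reading comes with each control period).
- bot.camera(name): name is "scene" or "top" or "wrist"; returns a dict with "frame" (400x640x3 uint8, red, green, blue), "fov_y" (degrees; the focal length in pixels is half the picture's height over the tangent of half this angle, whatever the lens; pixels are square), "cx", "cy" (the principal point, pixels), "xyz" and "orientation" of the camera in the world. Camera axes: x right, y down, z forward; pixel columns grow to the right and rows downward; lengths in m; the calibration is good to about 2 mm. A picture is of the moment at which its call begins. There is no depth.
- bot.close_job(): hands the job in; it is judged then, once.
The state is a dict: "time_s": time; "joint_pos": joint angles; "qvel": joint speeds; "effort": joint torques, N m; "eef_pos": TCP position; "tool_rot": TCP orientation; "contact_force": force on the tool from outside, world axes, zero at the start; "moment": the same for the moment, N m; "opening": finger opening in m; "finger_force": force on a finger pad.
Only numpy, scipy, OpenCV 4.12 (cv2) and the standard library are available. Lean on these libraries where they do the work, as an engineer would, in place of code of your own. Each camera call takes 0.05 s, during which the arm holds its last target. There are 200 camera calls.

### The job

Take the filler cap off the small hydraulic unit: push the cap down against its spring until its lugs clear the catch, without forcing it hard against its stops, turn it anticlockwise (seen from above) until it comes free, and lift it off. Stand it gently, upright on its spigot, in the round parts dish and let go; do not drop it in and leave the other things on the bench alone.

Things in the scene. Friction and masses are not known exactly. Their poses are not given: they have to be found in the camera images.
- tank: Hydraulic unit, fixed to the bench: a low grey steel tank 130 (its x) x 200 (its y) x 60 mm high with a round aluminium filler neck (54 mm across, top 92 mm above the bench) and a dark motor lying along its y axis from y = 62 to 140 mm, top 128 mm above the bench. Origin on the bench, on the neck's upright axis; the tank reaches from y = -50 to +150 mm and x = -65 to +65 mm.
- neck (a point): Centre of the filler neck's top rim, on its upright axis, 92 mm above the bench. Inside, unseen, are a spring plunger and a bayonet catch. Pushing the cap straight down takes 4 N at first and 0.4 N more per mm. More than 40 N in all between cap and unit (pressing, pulling or twisting, added up) counts as damage.
- catch_ring: Plastic ring inside the neck, hidden from view, fixed in the unit; origin at the centre of the neck's top rim. It carries the ridge that holds the lugs, the floor they bottom on and the end stop of the turn. It cracks if cap and ring press on one another with more than 20 N (contact forces added up), down, up or sideways.
- latch (a point): Point on the neck's rim, 21 mm from its axis along the tank's +x, above a lug's caught place. How deep the cap must be pushed to clear the catch differs between units: 3 to 11 mm. 2 mm deeper the lugs meet a rigid stop; the spring takes at most 9.5 N, more rests on the stop. The cap has 3 degrees of play here; it does not turn clockwise, nor anticlockwise unless pushed.
- turn (a point): Point on the neck's rim 60 degrees anticlockwise (from above) of the latch point, 21 mm from the axis. Held pushed clear, the cap turns under a ridge to open slots, centred 45 to 75 degrees from its caught place (hidden, differs), with a rigid end stop 3.5 degrees past their centre. There it springs up 4 mm past its caught height and pulls straight out. Eased up between, it rests under the ridge.
- cap: Filler cap, loose, about 120 g: aluminium spigot 28 mm across from the origin up to 27 mm; grey flange 52 mm across from 27 to 33 mm; on it an upright grip bar 46 mm long (its x) x 14 mm thick (its y) from 33 to 58 mm. Origin: centre of the spigot's underside, z up; it can stand on it. At the start its x lies along the tank's x and its origin is 12 mm below the neck's rim.
- cap_grip (a point): Middle of the cap's grip bar, on its axis, 45.5 mm above the cap's origin. The cap's two lugs, 5 mm wide and 5 mm high, reach out along its +x and -x to 19.5 mm radius, 2 to 7 mm above its foot.
- dish: Round yellow plastic parts dish, loose, 500 g, 132 mm across the rim, 120 mm at the foot, 28 mm high, wall 4 mm, floor 4 mm thick. Origin at the centre of its underside. It stands to the left or right of the unit.
- beaker: Bystander: open white plastic beaker, 68 mm across, 100 mm high, origin at the centre of its underside.
- can: Bystander: plain steel spray can, 52 mm across, 130 mm high, origin at the centre of its underside.
- driver: Bystander: screwdriver with a red handle lying on the bench, about 200 mm long along its x axis; origin under its middle.

How it is judged:
By the outcome, as a careful person would: the job done as asked, in the order asked, and still so for the second after the job is handed in, with the robot touching nothing.
It also fails if it takes over 72 s, if anything falls off the work surface, if the arm or the gripper's body presses on something with over 40 N, if the wrist force passes 120 N, or if a joint passes its speed limit or range.

## Working session

There is one attempt and no reset: what is moved stays moved. The work goes in short steps, Python scripts to look and compute and a tool call to move; the robot and the scene stay as the last step left them, time stands still between calls to the robot, and variables do not carry over. Pictures are saved under pics/ and viewed, at most 10 in all, crops included, and the job is handed in when it is done.

Besides the shell and the picture viewer there is one more tool, called after ">>>" by a JSON object that holds its "fn" and its "kwargs", one argument or row to a line. send_rows: Moves the arm, as the interface text tells. Its arguments: {"type":"object","properties":{"rows":{"type":"array"}},"required":["rows"]}

```bash
mkdir -p pics; ls; python3 - <<'E'
from workcell import bot
import cv2,json
for n in ("scene","top"):
    c=bot.camera(n); cv2.imwrite(f"pics/{n}0.png",c["frame"][:,:,::-1])
    print(n,{k:v for k,v in c.items() if k!="frame"})
s=bot.observe();print(s)
E
```

```text
pics
scene {'fov_y': 44.15635228510209, 'cx': 318.8319384274601, 'cy': 198.47446387725685, 'xyz': array([1.46440541, 0.02870288, 0.75224578]), 'orientation': array([-0.30287028,  0.63302611,  0.63769897, -0.31762802])}
top {'fov_y': 46.15989959248335, 'cx': 322.53770535289044, 'cy': 204.57731724924218, 'xyz': array([0.32216776, 0.02822149, 1.33212039]), 'orientation': array([-0.08637136,  0.70412491, -0.69956263,  0.08579173])}
{'time_s': 0.1, 'joint_pos': array([ 1.57912480e+00,  3.59320618e-01,  1.11632269e-02, -2.67703281e-04,
       -1.22411262e+00, -2.88079959e-01]), 'qvel': array([ 1.31479780e-08, -2.16292461e-03,  1.49838883e-03,  2.35619903e-03,
       -9.17845485e-05,  5.77678694e-04]), 'effort': array([-1.10673351e-03, -5.84762156e+01,  2.94109154e+01,  6.95455670e+00,
       -3.18883744e-03,  1.69294935e-05]), 'eef_pos': array([0.18631287, 0.64833751, 0.23046682]), 'tool_rot': array([ 7.47350978e-04,  9.90226696e-01, -1.39465163e-01, -1.56707925e-05]), 'contact_force': array([ 0.44010073, -0.00602371,  0.17806291]), 'moment': array([ 0.00419646, -0.02799581,  0.01453036]), 'finger_force': 0.0, 'opening': 0.08521366696267169}
```

View pics/scene0.png

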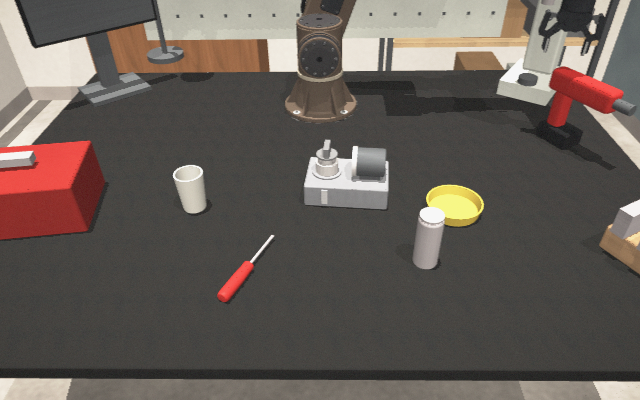

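View pics/top0.png

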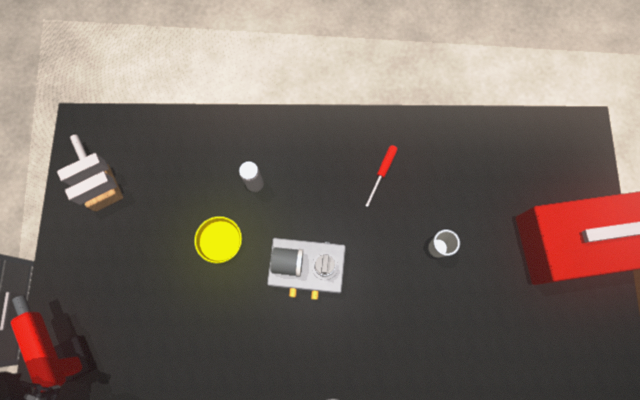

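The scene view has the unit at about (347,180), the dish at (455,205), the can beside it at (428,240), the beaker at (190,190) and the driver at (247,268). The top view has the cap at (326,266) and the dish at (218,240). Next I'll enlarge the top view.

```bash
cat > h.py <<'E'
import numpy as np,cv2
from scipy.spatial.transform import Rotation as R
from workcell import bot
def rot(q): return R.from_quat(np.roll(q,-1)).as_matrix()
def f(c): return 200/np.tan(np.radians(c["fov_y"]/2))
def ray(c,u,v,z):
    d=rot(c["orientation"])@np.array([(u-c["cx"])/f(c),(v-c["cy"])/f(c),1])
    o=np.array(c["xyz"]); return o+d*(z-o[2])/d[2]
def proj(c,p):
    q=(np.atleast_2d(p)-c["xyz"])@rot(c["orientation"])
    return q[:,:2]/q[:,2:]*f(c)+[c["cx"],c["cy"]]
def crop(c,x,y,w,h,k,name):
    cv2.imwrite(name,cv2.resize(np.ascontiguousarray(c["frame"][y:y+h,x:x+w,::-1]),None,fx=k,fy=k,interpolation=cv2.INTER_CUBIC))
def st():
    s=bot.observe(); print(round(s["time_s"],2),np.round(s["eef_pos"]*1e3,1),np.round(rot(s["tool_rot"]),4).tolist(),s["contact_force"].round(1),round(s["opening"]*1e3,1))
E
python3 - <<'E'
from h import *
t=bot.camera("top");s=bot.camera("scene")
crop(t,180,190,180,120,4.4,"pics/t1.png"); crop(s,295,130,100,85,7,"pics/s1.png")
hsv=cv2.cvtColor(t["frame"],cv2.COLOR_RGB2HSV)
m=cv2.inRange(hsv,(24,150,90),(35,255,255));m[:,:185]=0;m[:,250:]=0;m[:200]=0;m[270:]=0
print(cv2.boundingRect(m),cv2.fitEllipse(max(cv2.findContours(m,0,1)[0],key=len)))
E
```

```text
(194, 216, 48, 48) ((217.63771057128906, 239.4739227294922), (45.96195602416992, 48.10355758666992), 51.7641716003418)
```

View pics/t1.png

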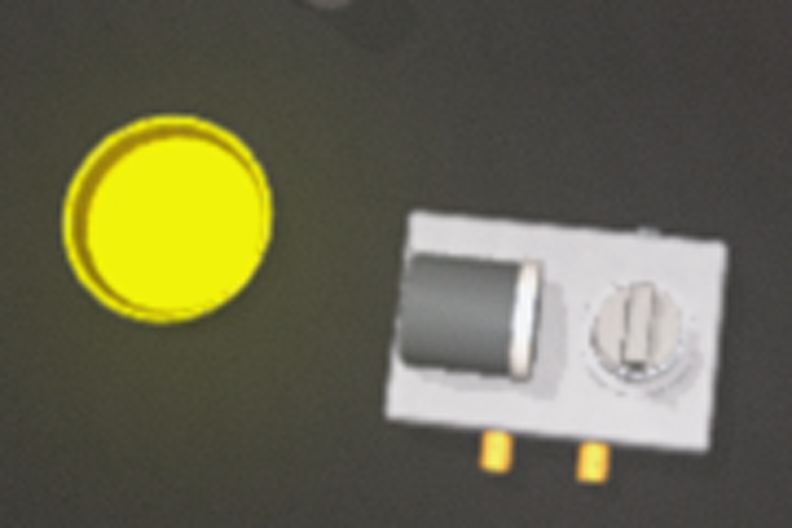

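View pics/s1.png

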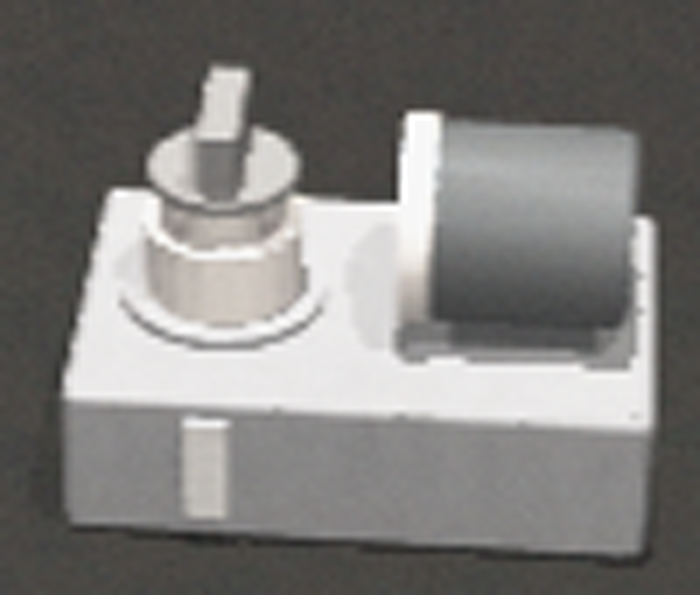

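The top crop has the tank corners at (412,211), (727,242), (708,450) and (387,418), the bar top at about (639,322), and the dish clear on the left. The scene crop has the tank's top face corners at (66,398), (655,428), (652,220) and (107,190), the bar top at about (224,103), and the flange at (224,170). I'll fit the tank pose to both views.

```bash
python3 - <<'E'
from h import *
from scipy.optimize import least_squares
t=bot.camera("top");s=bot.camera("scene")
P=np.array([[65,150,60],[65,-50,60],[-65,-50,60],[-65,150,60],[0,0,138],[0,0,113]])/1e3
a=np.array([[412,211],[727,242],[708,450],[387,418],[639,322],[639,329]])/4.4+[180,190]-.4
Q=np.array([[65,-50,60],[65,150,60],[-65,150,60],[-65,-50,60],[0,0,138],[0,0,113],[65,-50,0],[65,150,0]])/1e3
b=np.array([[66,398],[655,428],[652,220],[107,190],[224,103],[224,170],[70,522],[642,552]])/7+[295,130]-.43
def T(p,X): return X@R.from_euler('z',p[2]).as_matrix().T+[p[0],p[1],0]
for w in ((1,0),(0,1),(1,1)):
    g=lambda p:np.r_[w[0]*(proj(t,T(p,P))-a).ravel(),w[1]*(proj(s,T(p,Q))-b).ravel()]
    r=least_squares(g,[.45,0,0]);print(r.x,np.degrees(r.x[2]),r.fun.round(1))
p=r.x
print("bar top view",ray(t,*a[4],.138),ray(s,*b[4],.138),"flange",ray(t,*a[5],.113),ray(s,*b[5],.113))
e=np.array([[642.5,283],[635,362]])/4.4+[180,190]-.4
d=ray(t,*e[0],.138)-ray(t,*e[1],.138);print("bar yaw",np.degrees(np.arctan2(d[1],d[0])),d)
print("dish",ray(t,217.6,239.5,.028))
st();print(bot.observe()["joint_pos"])
E
```

```text
[ 0.46703841  0.0230356  -0.09291148] -5.323435413633962 [-0.5 -0.3  0.5 -0.2  0.6  0.6 -0.8  0.3  0.1  0.   0.1 -0.4 -0.  -0.
  0.  -0.   0.  -0.   0.  -0.   0.  -0.   0.  -0.  -0.   0.   0.   0. ]
[ 0.46817691  0.02226699 -0.08877308] -5.0863228219864025 [-0.  -0.   0.  -0.   0.   0.  -0.   0.   0.  -0.   0.  -0.  -0.8 -0.4
  0.4 -0.5  0.4 -1.6 -0.1 -0.7  0.  -0.2  0.1 -0.8 -0.5  1.7  0.4  1.8]
[ 0.46743005  0.02259535 -0.09139249] -5.236404043933035 [-0.3 -0.4  0.6 -0.4  0.8  0.4 -0.6  0.2  0.3 -0.2  0.3 -0.6 -0.7 -0.7
  0.4 -0.6  0.6 -1.7  0.1 -0.9  0.2 -0.3  0.2 -1.  -0.4  1.4  0.5  1.7]
bar top view [0.4670377 0.023374  0.138    ] [0.46896797 0.02218184 0.138     ] flange [0.46594449 0.02325054 0.113     ] [0.47165745 0.02203403 0.113     ]
bar yaw -5.117937457536488 [ 4.56732638e-02 -4.09064332e-03 -2.22044605e-16]
dish [0.54385469 0.32472513 0.028     ]
0.3 [186.4 648.6 231. ] [[0.9611, -0.2762, -0.0001], [-0.2762, -0.9611, -0.0005], [0.0001, 0.0005, -1.0]] [ 0.6 -0.2  0.6] 85.8
[ 1.57907800e+00  3.58882210e-01  1.16688187e-02 -1.03420050e-04
 -1.22410851e+00 -2.88080718e-01]
```

>>> {"fn": "send_rows", "kwargs": {
  "rows": [
    [0, 0, 0, 0, 0, -5.4, 60],
    [0, 0, 0, 0, 0, -5.4, 60],
    [18.7, 33.2, 0, 0, 0, 0, 60],
    [18.7, 33.2, 0, 0, 0, 0, 60],
    [18.7, 33.2, 0, 0, 0, 0, 60]
  ]
}}

```text
time_s: 0.72
eef_pos: [0.2333, 0.5432, 0.2306]
tool_rot: [0.001, 0.999, -0.045, -0.0]
contact_force: [1.5, -0.5, 0.1]
opening: 0.0599
finger_force: 0.0
```

>>> {"fn": "send_rows", "kwargs": {
  "rows": [
    [18.7, 33.2, 0, 0, 0, 0, 50],
    [18.7, 33.2, 0, 0, 0, 0, 50],
    [18.7, 33.2, 0, 0, 0, 0, 50],
    [18.7, 33.2, 0, 0, 0, 0, 50],
    [18.7, 33.2, 0, 0, 0, 0, 50]
  ]
}}

```text
time_s: 1.13
eef_pos: [0.3115, 0.3688, 0.2315]
tool_rot: [-0.0, 0.999, -0.045, 0.0]
contact_force: [0.4, 0.7, 0.2]
opening: 0.0499
finger_force: 0.0
```

>>> {"fn": "send_rows", "kwargs": {
  "rows": [
    [18.7, 33.2, 0, 0, 0, 0, 44],
    [18.7, 33.2, 0, 0, 0, 0, 44],
    [18.7, 33.2, 0, 0, 0, 0, 44],
    [18.7, 33.2, 0, 0, 0, 0, 44],
    [18.7, 33.2, 0, 0, 0, 0, 44]
  ]
}}

```text
time_s: 1.55
eef_pos: [0.3894, 0.195, 0.2317]
tool_rot: [-0.0, 0.999, -0.045, 0.0]
contact_force: [1.1, 0.1, 0.2]
opening: 0.0441
finger_force: 0.0
```

>>> {"fn": "send_rows", "kwargs": {
  "rows": [
    [18.7, 33.2, 0, 0, 0, 0, 44],
    [18.7, 33.2, 0, 0, 0, 0, 44],
    [18.7, 33.2, 0, 0, 0, 0, 44],
    [0, 0, 0, 0, 0, 0, 44],
    [0, 0, 0, 0, 0, 0, 44]
  ]
}}

```text
time_s: 1.97
eef_pos: [0.4363, 0.0904, 0.2313]
tool_rot: [0.0, 0.999, -0.048, -0.0]
contact_force: [0.3, 0.0, -0.1]
opening: 0.0443
finger_force: 0.0
```

```bash
python3 - <<'E'
from h import *
c=bot.camera("wrist");crop(c,0,0,640,400,1.25,"pics/w1.png")
print({k:v for k,v in c.items() if k!="frame"})
st();print(bot.observe()["joint_pos"].round(3))
p=np.array([.4675,.0227]);print("bar top, tank top",proj(c,[[*p,.138],[*p,.113]]))
E
```

```text
{'fov_y': 68.98149003163182, 'cx': 315.06231700599096, 'cy': 196.29864769270642, 'xyz': array([0.50756766, 0.08286718, 0.37249322]), 'orientation': array([-0.0951982 , -0.66579716,  0.73257357,  0.10482083])}
2.02 [436.1  91.6 231.3] [[0.9956, -0.0939, 0.0], [-0.0939, -0.9956, 0.0002], [0.0, -0.0002, -1.0]] [-1.  -0.  -0.8] 44.2
[ 0.652 -0.03  -0.466 -0.    -1.135  0.825]
bar top, tank top [[394.12836322 155.41651268]
 [386.79558455 151.32169305]]
```

View pics/w1.png

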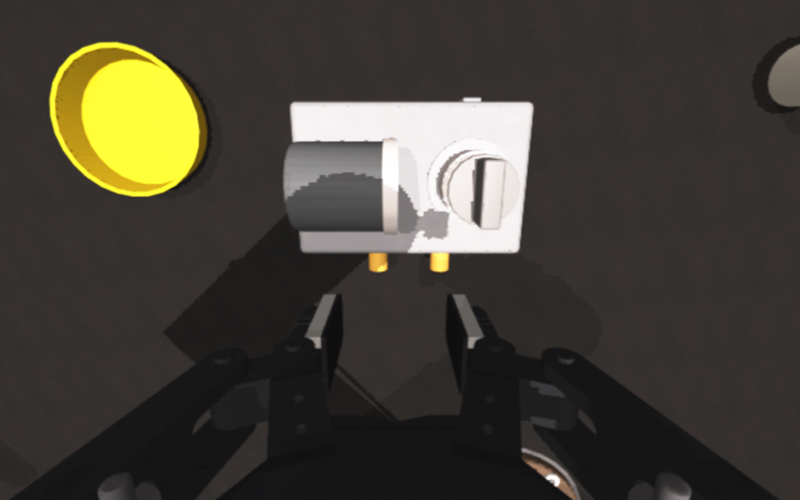

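The wrist view has the bar's top face centred at about (496,193) in the enlarged picture. That is roughly 2 mm to the right of the prediction. I'll move above the cap and check again closer in.

>>> {"fn": "send_rows", "kwargs": {
  "rows": [
    [18.9, 33.1, 0, 0, 0, 0, 44],
    [18.9, 33.1, 0, 0, 0, 0, 44],
    [0, 0, 25, 0, 0, 0, 44],
    [0, 0, 25, 0, 0, 0, 44],
    [0, 0, 0, 0, 0, 0, 44]
  ]
}}

```text
time_s: 2.43
eef_pos: [0.4648, 0.023, 0.1773]
tool_rot: [0.001, 0.999, -0.046, -0.003]
contact_force: [-1.0, -0.6, -1.6]
opening: 0.0441
finger_force: 0.0
```

```bash
python3 - <<'E'
from h import *
c=bot.camera("wrist");crop(c,220,110,200,150,4,"pics/w2.png")
st()
o=bot.observe();M=rot(o["tool_rot"]);e=o["eef_pos"]
print("cam in tool",M.T@(c["xyz"]-e)*1e3)
y=-.0912;ax=np.array([np.cos(y),np.sin(y),0]);ay=np.array([-ax[1],ax[0],0]);p=np.array([.4675,.022,.138])
q=[p+s*ax*.023+k*ay*.007 for s in(1,-1) for k in (1,-1)]
print(((proj(c,q)-[220,110]+.4)*4).round())
# line below the TCP at bar-top height
print(((proj(c,[[e[0],e[1],.138]])-[220,110]+.4)*4).round())
E
```

```text
2.48 [466.   23.4 179.7] [[0.9959, -0.0901, -0.0043], [-0.0901, -0.9959, -0.0017], [-0.0041, 0.0021, -1.0]] [0.1 0.6 0.3] 43.9
cam in tool [  70.83056033    1.321979   -138.65678594]
[[338. 304.]
 [425. 304.]
 [340. 565.]
 [422. 565.]]
[[374. 448.]]
```

View pics/w2.png

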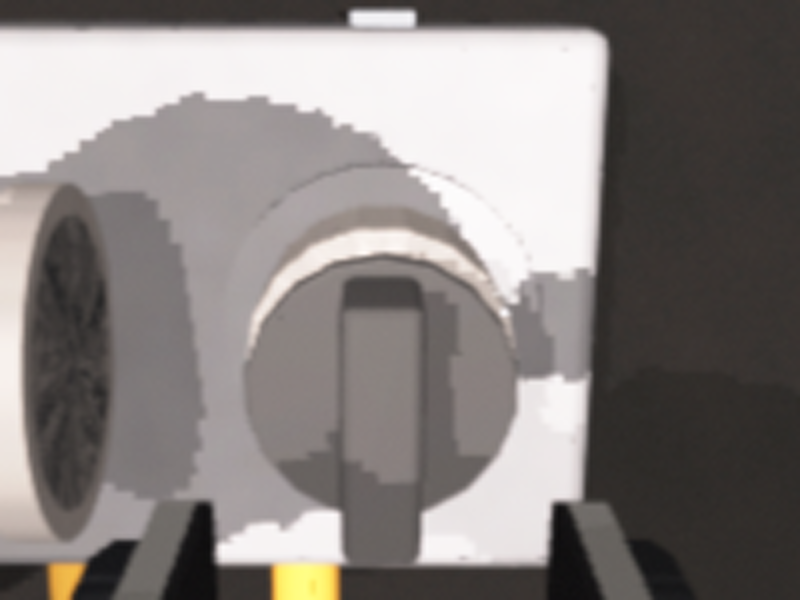

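The predicted outline of the bar's top matches the picture within about 0.5 mm (x 341–424, y 305–565), and the fingers straddle it symmetrically about column 383. I'll go down to just above the flange.

>>> {"fn": "send_rows", "kwargs": {
  "rows": [
    [0, 0, 15, 0, 0, 0, 44],
    [0, 0, 15, 0, 0, 0, 44],
    [0, 0, 15, 0, 0, 0, 44],
    [0, 0, 5, 0, 0, 0, 44],
    [0, 0, 0, 0, 0, 0, 44]
  ]
}}

```text
time_s: 2.9
eef_pos: [0.4675, 0.024, 0.1316]
tool_rot: [0.0, 0.999, -0.045, -0.0]
contact_force: [0.4, 0.3, 0.3]
opening: 0.0439
finger_force: 0.0
```

>>> {"fn": "send_rows", "kwargs": {
  "rows": [
    [0, 0, 0, 0, 0, 0, 44],
    [0, 0, 0, 0, 0, 0, 44]
  ]
}}

```text
time_s: 3.07
eef_pos: [0.4684, 0.0238, 0.1327]
tool_rot: [-0.0, 0.999, -0.045, 0.001]
contact_force: [0.2, 0.5, -0.3]
opening: 0.0441
finger_force: 0.0
```

```bash
python3 -c "
from h import *
st();print(bot.observe()['joint_pos'].round(3))"
```

```text
3.07 [468.4  23.8 132.7] [[0.9959, -0.09, 0.0019], [-0.09, -0.9959, 0.0005], [0.0018, -0.0007, -1.0]] [ 0.2  0.5 -0.3] 44.1
[ 4.720e-01  1.100e-01 -5.680e-01  1.000e-03 -8.910e-01  1.008e+00]
```

>>> {"fn": "send_rows", "kwargs": {
  "rows": [
    [-0.7, 0.7, 8, 0, 0, 0, 30],
    [0, 0, 8, 0, 0, 0, 24],
    [0, 0, 0, 0, 0, 0, 20],
    [0, 0, 0, 0, 0, 0, 18],
    [0, 0, 0, 0, 0, 0, 18]
  ]
}}

```text
time_s: 3.48
eef_pos: [0.4668, 0.0223, 0.1152]
tool_rot: [0.0, 0.999, -0.046, -0.0]
contact_force: [-0.1, 1.2, 0.4]
opening: 0.0182
finger_force: 0.0
```

>>> {"fn": "send_rows", "kwargs": {
  "rows": [
    [0, 0, 0, 0, 0, 0, 15],
    [0, 0, 0, 0, 0, 0, 15],
    [0, 0, 0, 0, 0, 0, 13.5],
    [0, 0, 0, 0, 0, 0, 13.5]
  ]
}}

```text
time_s: 3.82
eef_pos: [0.467, 0.0226, 0.1155]
tool_rot: [-0.0, 0.999, -0.046, 0.0]
contact_force: [0.2, 0.8, 1.6]
opening: 0.0138
finger_force: 12.2
```

>>> {"fn": "send_rows", "kwargs": {
  "rows": [
    [0, 0, 0, 0, 0, 0, 8],
    [0, 0, 0, 0, 0, 0, 0],
    [0, 0, 0, 0, 0, 0, 0],
    [0, 0, 0, 0, 0, 0, 0]
  ]
}}

```text
time_s: 4.15
eef_pos: [0.467, 0.0226, 0.1155]
tool_rot: [-0.0, 0.999, -0.046, 0.0]
contact_force: [-0.1, 0.9, 2.3]
opening: 0.0131
finger_force: 59.3
```

>>> {"fn": "send_rows", "kwargs": {
  "rows": [
    [0, 0, 1, 0, 0, 0, 0],
    [0, 0, 0, 0, 0, 0, 0],
    [0, 0, 0, 0, 0, 0, 0]
  ]
}}

```text
time_s: 4.4
eef_pos: [0.467, 0.0226, 0.1143]
tool_rot: [-0.0, 0.999, -0.046, 0.0]
contact_force: [0.4, 0.7, 2.6]
opening: 0.0131
finger_force: 59.5
```

>>> {"fn": "send_rows", "kwargs": {
  "rows": [
    [0, 0, 1, 0, 0, 0, 0],
    [0, 0, 0, 0, 0, 0, 0],
    [0, 0, 0, 0, 0, 0, 0]
  ]
}}

```text
time_s: 4.65
eef_pos: [0.4669, 0.0225, 0.1133]
tool_rot: [-0.0, 0.999, -0.046, 0.0]
contact_force: [0.1, 0.7, 3.4]
opening: 0.013
finger_force: 59.6
```

>>> {"fn": "send_rows", "kwargs": {
  "rows": [
    [0, 0, 1, 0, 0, 0, 0],
    [0, 0, 0, 0, 0, 0, 0],
    [0, 0, 1, 0, 0, 0, 0],
    [0, 0, 0, 0, 0, 0, 0],
    [0, 0, 0, 0, 0, 0, 0]
  ]
}}

```text
time_s: 5.07
eef_pos: [0.467, 0.0225, 0.1114]
tool_rot: [-0.0, 0.999, -0.046, 0.0]
contact_force: [0.4, 2.0, 4.8]
opening: 0.0122
finger_force: 59.7
```

>>> {"fn": "send_rows", "kwargs": {
  "rows": [
    [0, 0, 0.5, 0, 0, 0, 0],
    [0, 0, 0, 0, 0, 0, 0]
  ]
}}

```text
time_s: 5.23
eef_pos: [0.467, 0.0225, 0.1108]
tool_rot: [-0.0, 0.999, -0.046, 0.0]
contact_force: [1.2, 1.7, 3.6]
opening: 0.0127
finger_force: 59.7
```

>>> {"fn": "send_rows", "kwargs": {
  "rows": [
    [0, 0, 0.5, 0, 0, 0, 0],
    [0, 0, 0, 0, 0, 0, 0]
  ]
}}

```text
time_s: 5.4
eef_pos: [0.4669, 0.0225, 0.1103]
tool_rot: [-0.0, 0.999, -0.046, 0.0]
contact_force: [-0.6, 2.7, 4.4]
opening: 0.0125
finger_force: 59.7
```

>>> {"fn": "send_rows", "kwargs": {
  "rows": [
    [0, 0, 0.5, 0, 0, 0, 0],
    [0, 0, 0, 0, 0, 0, 0]
  ]
}}

```text
time_s: 5.57
eef_pos: [0.4669, 0.0225, 0.1098]
tool_rot: [-0.0, 0.999, -0.046, 0.0]
contact_force: [0.3, 2.0, 4.4]
opening: 0.013
finger_force: 59.8
```

>>> {"fn": "send_rows", "kwargs": {
  "rows": [
    [0, 0, 0.5, 0, 0, 0, 0],
    [0, 0, 0, 0, 0, 0, 0]
  ]
}}

```text
time_s: 5.73
eef_pos: [0.4669, 0.0225, 0.1093]
tool_rot: [-0.0, 0.999, -0.046, 0.0]
contact_force: [0.6, 2.5, 5.0]
opening: 0.013
finger_force: 59.8
```

>>> {"fn": "send_rows", "kwargs": {
  "rows": [
    [0, 0, 0.5, 0, 0, 0, 0],
    [0, 0, 0, 0, 0, 0, 0]
  ]
}}

```text
time_s: 5.9
eef_pos: [0.4669, 0.0225, 0.1088]
tool_rot: [-0.0, 0.999, -0.046, 0.0]
contact_force: [0.4, 2.1, 4.0]
opening: 0.0128
finger_force: 59.8
```

>>> {"fn": "send_rows", "kwargs": {
  "rows": [
    [0, 0, 0.5, 0, 0, 0, 0],
    [0, 0, 0, 0, 0, 0, 0]
  ]
}}

```text
time_s: 6.07
eef_pos: [0.4669, 0.0225, 0.1083]
tool_rot: [-0.0, 0.999, -0.046, 0.0]
contact_force: [0.4, 3.3, 5.0]
opening: 0.0126
finger_force: 59.9
```

>>> {"fn": "send_rows", "kwargs": {
  "rows": [
    [0, 0, 0.5, 0, 0, 0, 0],
    [0, 0, 0, 0, 0, 0, 0]
  ]
}}

```text
time_s: 6.23
eef_pos: [0.4669, 0.0225, 0.1078]
tool_rot: [-0.0, 0.999, -0.046, 0.0]
contact_force: [1.1, 2.2, 5.1]
opening: 0.0129
finger_force: 59.9
```

>>> {"fn": "send_rows", "kwargs": {
  "rows": [
    [0, -0.3, 0.5, 0, 0, 0, 0],
    [0, 0, 0, 0, 0, 0, 0]
  ]
}}

```text
time_s: 6.4
eef_pos: [0.4669, 0.0226, 0.1074]
tool_rot: [0.0, 0.999, -0.046, 0.0]
contact_force: [0.4, 1.2, 4.5]
opening: 0.0129
finger_force: 60.0
```

>>> {"fn": "send_rows", "kwargs": {
  "rows": [
    [0, -0.3, 0.5, 0, 0, 0, 0],
    [0, 0, 0, 0, 0, 0, 0]
  ]
}}

```text
time_s: 6.57
eef_pos: [0.4669, 0.0227, 0.1069]
tool_rot: [0.0, 0.999, -0.045, 0.0]
contact_force: [1.4, -0.6, 5.1]
opening: 0.0127
finger_force: 60.0
```

>>> {"fn": "send_rows", "kwargs": {
  "rows": [
    [0, 0, 0.5, 0, 0, 0, 0],
    [0, 0, 0, 0, 0, 0, 0]
  ]
}}

```text
time_s: 6.73
eef_pos: [0.4669, 0.0227, 0.1064]
tool_rot: [0.0, 0.999, -0.046, 0.0]
contact_force: [1.6, -0.6, 5.9]
opening: 0.0125
finger_force: 60.0
```

>>> {"fn": "send_rows", "kwargs": {
  "rows": [
    [0, 0, 0.5, 0, 0, 0, 0],
    [0, 0, 0, 0, 0, 0, 0]
  ]
}}

```text
time_s: 6.9
eef_pos: [0.4669, 0.0227, 0.1059]
tool_rot: [0.0, 0.999, -0.046, 0.0]
contact_force: [0.9, -0.6, 5.9]
opening: 0.0128
finger_force: 60.0
```

>>> {"fn": "send_rows", "kwargs": {
  "rows": [
    [0, 0, 0.5, 0, 0, 0, 0],
    [0, 0, 0, 0, 0, 0, 0]
  ]
}}

```text
time_s: 7.07
eef_pos: [0.4669, 0.0227, 0.1055]
tool_rot: [0.0, 0.999, -0.046, 0.0]
contact_force: [1.0, -1.0, 6.4]
opening: 0.0128
finger_force: 60.0
```

>>> {"fn": "send_rows", "kwargs": {
  "rows": [
    [0, 0, 0.5, 0, 0, 0, 0],
    [0, 0, 0, 0, 0, 0, 0]
  ]
}}

```text
time_s: 7.23
eef_pos: [0.4669, 0.0226, 0.105]
tool_rot: [0.0, 0.999, -0.046, 0.0]
contact_force: [1.4, -0.2, 5.8]
opening: 0.0133
finger_force: 60.0
```

>>> {"fn": "send_rows", "kwargs": {
  "rows": [
    [0, 0, 0.5, 0, 0, 0, 0],
    [0, 0, 0, 0, 0, 0, 0]
  ]
}}

```text
time_s: 7.4
eef_pos: [0.4669, 0.0227, 0.1045]
tool_rot: [0.0, 0.999, -0.046, 0.0]
contact_force: [2.2, -0.5, 5.7]
opening: 0.0131
finger_force: 60.0
```

>>> {"fn": "send_rows", "kwargs": {
  "rows": [
    [0, 0, 0.5, 0, 0, 0, 0],
    [0, 0, 0, 0, 0, 0, 0]
  ]
}}

```text
time_s: 7.57
eef_pos: [0.467, 0.0227, 0.1042]
tool_rot: [0.0, 0.999, -0.045, 0.0]
contact_force: [0.1, -0.5, 8.9]
opening: 0.0129
finger_force: 60.5
```

>>> {"fn": "send_rows", "kwargs": {
  "rows": [
    [0, 0, 0.3, 0, 0, 0, 0],
    [0, 0, 0, 0, 0, 0, 0]
  ]
}}

```text
time_s: 7.73
eef_pos: [0.467, 0.0227, 0.1042]
tool_rot: [0.0, 0.999, -0.045, 0.0]
contact_force: [-0.4, 0.2, 12.3]
opening: 0.013
finger_force: 61.0
```

>>> {"fn": "send_rows", "kwargs": {
  "rows": [
    [0, 0, 0.3, 0, 0, 0, 0],
    [0, 0, 0, 0, 0, 0, 0]
  ]
}}

```text
time_s: 7.9
eef_pos: [0.467, 0.0227, 0.1041]
tool_rot: [0.0, 0.999, -0.045, 0.0]
contact_force: [-2.7, 0.5, 14.8]
opening: 0.0128
finger_force: 61.4
```

```bash
python3 - <<'E'
from h import *
c=bot.camera("wrist");crop(c,220,110,200,150,4,"pics/w3.png");st();print(bot.observe()["moment"])
E
```

```text
7.95 [467.   22.6 104.1] [[0.9959, -0.0907, 0.0004], [-0.0907, -0.9959, -0.0007], [0.0005, 0.0007, -1.0]] [-2.8  0.4 14.2] 13.2
[0.07982303 0.77160192 0.0423445 ]
```

View pics/w3.png

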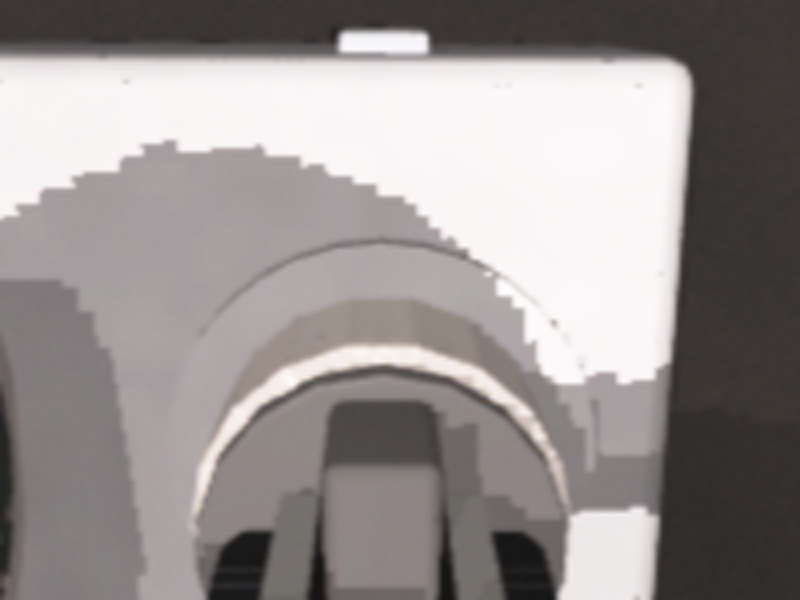

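The wrist view shows the fingers on the bar and the flange low over the neck. The force rise gives the stop at z = 104.2 mm. I'll back off about 1 mm and start turning.

>>> {"fn": "send_rows", "kwargs": {
  "rows": [
    [0, 0, -0.8, 0, 0, 0, 0],
    [0, 0, -0.8, 0, 0, 0, 0],
    [0, 0, 0, 0, 0, 0, 0]
  ]
}}

```text
time_s: 8.2
eef_pos: [0.4669, 0.0227, 0.1052]
tool_rot: [0.0, 0.999, -0.046, 0.0]
contact_force: [1.4, -0.3, 5.6]
opening: 0.0131
finger_force: 60.2
```

>>> {"fn": "send_rows", "kwargs": {
  "rows": [
    [0, 0, 0, 0, 0, -2, 0],
    [0, 0, 0, 0, 0, -2, 0],
    [0, 0, 0, 0, 0, 0, 0]
  ]
}}

```text
time_s: 8.45
eef_pos: [0.4668, 0.0227, 0.105]
tool_rot: [0.0, 1.0, -0.01, -0.0]
contact_force: [0.9, 0.6, 5.8]
opening: 0.0128
finger_force: 60.1
```

```bash
cat >> h.py <<'E'
def m():
    s=bot.observe();M=rot(s["tool_rot"]);print("yaw",np.degrees(np.arctan2(M[1,0],M[0,0])).round(2),"M",s["moment"].round(2),"Ftool",(M.T@s["contact_force"]).round(1),"z",s["eef_pos"].round(4))
E
python3 -c "
from h import *
m()"
```

```text
yaw -1.1 M [ 0.1  -0.26 -0.03] Ftool [ 0.9 -0.6 -5.8] z [0.4668 0.0227 0.105 ]
```

>>> {"fn": "send_rows", "kwargs": {
  "rows": [
    [0, 0, 0, 0, 0, -3, 0],
    [0, 0, 0, 0, 0, -3, 0],
    [0, 0, 0, 0, 0, 0, 0]
  ]
}}

```text
time_s: 8.7
eef_pos: [0.4667, 0.0226, 0.1049]
tool_rot: [0.0, 0.999, 0.043, -0.0]
contact_force: [0.9, -0.5, 6.6]
opening: 0.013
finger_force: 60.1
```

>>> {"fn": "send_rows", "kwargs": {
  "rows": [
    [0, 0, 0, 0, 0, -3, 0],
    [0, 0, 0, 0, 0, -3, 0],
    [0, 0, 0, 0, 0, -3, 0],
    [0, 0, 0, 0, 0, 0, 0]
  ]
}}

```text
time_s: 9.03
eef_pos: [0.4666, 0.0226, 0.1049]
tool_rot: [0.0, 0.993, 0.122, -0.0]
contact_force: [0.1, 0.2, 6.3]
opening: 0.0127
finger_force: 60.1
```

>>> {"fn": "send_rows", "kwargs": {
  "rows": [
    [0, 0, 0, 0, 0, -3, 0],
    [0, 0, 0, 0, 0, -3, 0],
    [0, 0, 0, 0, 0, -3, 0],
    [0, 0, 0, 0, 0, 0, 0]
  ]
}}

```text
time_s: 9.37
eef_pos: [0.4666, 0.0226, 0.1049]
tool_rot: [0.0, 0.98, 0.199, -0.0]
contact_force: [0.3, -0.0, 6.6]
opening: 0.0126
finger_force: 60.1
```

```bash
python3 -c "
from h import *
m()"
```

```text
yaw 22.96 M [ 0.04 -0.09  0.05] Ftool [ 0.2  0.1 -6.6] z [0.4666 0.0226 0.1049]
```

>>> {"fn": "send_rows", "kwargs": {
  "rows": [
    [0, 0, 0, 0, 0, -3, 0],
    [0, 0, 0, 0, 0, -3, 0],
    [0, 0, 0, 0, 0, -3, 0],
    [0, 0, 0, 0, 0, -1, 0],
    [0, 0, 0, 0, 0, 0, 0]
  ]
}}

```text
time_s: 9.78
eef_pos: [0.4665, 0.0226, 0.1049]
tool_rot: [0.0, 0.959, 0.283, -0.0]
contact_force: [0.3, -0.2, 6.3]
opening: 0.0127
finger_force: 60.1
```

>>> {"fn": "send_rows", "kwargs": {
  "rows": [
    [0, 0, -0.6, 0, 0, 0, 0],
    [0, 0, -0.4, 0, 0, 0, 0],
    [0, 0, 0, 0, 0, 0, 0]
  ]
}}

```text
time_s: 10.03
eef_pos: [0.4665, 0.0225, 0.1059]
tool_rot: [0.0, 0.959, 0.282, -0.0]
contact_force: [0.5, 0.7, 5.8]
opening: 0.0128
finger_force: 60.1
```

>>> {"fn": "send_rows", "kwargs": {
  "rows": [
    [0, 0, -0.3, 0, 0, 0, 0],
    [0, 0, 0, 0, 0, 0, 0]
  ]
}}

```text
time_s: 10.2
eef_pos: [0.4666, 0.0226, 0.1062]
tool_rot: [0.0, 0.959, 0.282, -0.0]
contact_force: [-0.5, 0.0, 6.4]
opening: 0.0127
finger_force: 60.0
```

>>> {"fn": "send_rows", "kwargs": {
  "rows": [
    [0, 0, -0.3, 0, 0, 0, 0],
    [0, 0, 0, 0, 0, 0, 0]
  ]
}}

```text
time_s: 10.37
eef_pos: [0.4665, 0.0226, 0.1063]
tool_rot: [0.0, 0.959, 0.282, -0.0]
contact_force: [1.0, -0.7, 4.4]
opening: 0.013
finger_force: 59.7
```

```bash
python3 -c "
from h import *
m()"
```

```text
yaw 32.77 M [-0.21 -0.36  0.04] Ftool [ 0.5  1.2 -4.4] z [0.4665 0.0226 0.1063]
```

>>> {"fn": "send_rows", "kwargs": {
  "rows": [
    [0, 0, -0.3, 0, 0, 0, 0],
    [0, 0, 0, 0, 0, 0, 0]
  ]
}}

```text
time_s: 10.53
eef_pos: [0.4665, 0.0226, 0.1064]
tool_rot: [0.0, 0.959, 0.282, -0.0]
contact_force: [1.8, -2.4, 0.7]
opening: 0.0127
finger_force: 59.2
```

>>> {"fn": "send_rows", "kwargs": {
  "rows": [
    [0, 0, 0, 0, 0, -1, 0],
    [0, 0, 0, 0, 0, -1, 0],
    [0, 0, 0, 0, 0, 0, 0]
  ]
}}

```text
time_s: 10.78
eef_pos: [0.4664, 0.0228, 0.1064]
tool_rot: [0.0, 0.954, 0.3, -0.001]
contact_force: [1.0, -2.0, -0.2]
opening: 0.013
finger_force: 59.1
```

>>> {"fn": "send_rows", "kwargs": {
  "rows": [
    [0, 0, 0, 0, 0, -1, 0],
    [0, 0, 0, 0, 0, -1, 0],
    [0, 0, 0, 0, 0, 0, 0]
  ]
}}

```text
time_s: 11.03
eef_pos: [0.4663, 0.0229, 0.1064]
tool_rot: [-0.0, 0.949, 0.316, -0.0]
contact_force: [0.6, -1.1, -1.0]
opening: 0.0128
finger_force: 59.0
```

```bash
python3 -c "
from h import *
m()"
```

```text
yaw 36.85 M [-0.61 -0.18  0.01] Ftool [-0.2  1.2  1. ] z [0.4663 0.0229 0.1064]
```

>>> {"fn": "send_rows", "kwargs": {
  "rows": [
    [0, 0, 0.1, 0, 0, -1, 0],
    [0, 0, 0, 0, 0, -1, 0],
    [0, 0, 0, 0, 0, 0, 0]
  ]
}}

```text
time_s: 11.28
eef_pos: [0.4664, 0.023, 0.1064]
tool_rot: [-0.0, 0.943, 0.333, -0.0]
contact_force: [-0.9, -1.1, -0.1]
opening: 0.0127
finger_force: 59.1
```

>>> {"fn": "send_rows", "kwargs": {
  "rows": [
    [0, 0, 0, 0, 0, -1, 0],
    [0, 0, 0, 0, 0, -1, 0],
    [0, 0, 0, 0, 0, 0, 0]
  ]
}}

```text
time_s: 11.53
eef_pos: [0.4665, 0.023, 0.1065]
tool_rot: [-0.0, 0.937, 0.349, -0.0]
contact_force: [-1.4, 0.1, -0.3]
opening: 0.0128
finger_force: 59.1
```

>>> {"fn": "send_rows", "kwargs": {
  "rows": [
    [0, 0, 0, 0, 0, -1, 0],
    [0, 0, 0, 0, 0, -1, 0],
    [0, 0, 0, 0, 0, 0, 0]
  ]
}}

```text
time_s: 11.78
eef_pos: [0.4666, 0.023, 0.1065]
tool_rot: [-0.0, 0.931, 0.365, -0.0]
contact_force: [-2.1, 0.6, -0.8]
opening: 0.0128
finger_force: 59.1
```

>>> {"fn": "send_rows", "kwargs": {
  "rows": [
    [0, 0, 0, 0, 0, -1, 0],
    [0, 0, 0, 0, 0, -1, 0],
    [0, 0, 0, 0, 0, 0, 0]
  ]
}}

```text
time_s: 12.03
eef_pos: [0.4668, 0.023, 0.1066]
tool_rot: [0.0, 0.924, 0.382, -0.0]
contact_force: [-2.1, 0.1, 0.0]
opening: 0.013
finger_force: 59.2
```

```bash
python3 -c "
from h import *
m()"
```

```text
yaw 44.86 M [-0.02  0.81 -0.03] Ftool [-1.4 -1.5 -0. ] z [0.4668 0.023  0.1066]
```

>>> {"fn": "send_rows", "kwargs": {
  "rows": [
    [0, 0, 0, 0, 0, -1, 0],
    [0, 0, 0, 0, 0, -1, 0],
    [0, 0, 0, 0, 0, 0, 0]
  ]
}}

```text
time_s: 12.28
eef_pos: [0.4669, 0.0231, 0.1067]
tool_rot: [0.0, 0.918, 0.398, 0.0]
contact_force: [-1.9, 0.6, 0.2]
opening: 0.0128
finger_force: 59.3
```

>>> {"fn": "send_rows", "kwargs": {
  "rows": [
    [0, 0, 0, 0, 0, -1, 0],
    [0, 0, 0, 0, 0, -1, 0],
    [0, 0, 0, 0, 0, 0, 0]
  ]
}}

```text
time_s: 12.53
eef_pos: [0.4672, 0.0231, 0.1069]
tool_rot: [0.0, 0.91, 0.414, 0.0]
contact_force: [-1.5, -0.4, 4.1]
opening: 0.0129
finger_force: 59.6
```

>>> {"fn": "send_rows", "kwargs": {
  "rows": [
    [0, 0, 0, 0, 0, -1, 0],
    [0, 0, 0, 0, 0, 0, 0]
  ]
}}

```text
time_s: 12.7
eef_pos: [0.4673, 0.0231, 0.1069]
tool_rot: [0.0, 0.907, 0.422, 0.0]
contact_force: [-1.7, -1.1, 3.9]
opening: 0.0131
finger_force: 59.7
```

>>> {"fn": "send_rows", "kwargs": {
  "rows": [
    [0, 0, -0.4, 0, 0, 0, 0],
    [0, 0, 0, 0, 0, 0, 0]
  ]
}}

```text
time_s: 12.87
eef_pos: [0.4672, 0.0231, 0.1072]
tool_rot: [0.0, 0.907, 0.421, 0.0]
contact_force: [0.2, -1.4, 3.8]
opening: 0.0124
finger_force: 59.6
```

```bash
python3 -c "
from h import *
m()"
```

```text
yaw 49.77 M [-0.52  0.13  0.01] Ftool [-0.9  1.1 -3.8] z [0.4672 0.0231 0.1072]
```

>>> {"fn": "send_rows", "kwargs": {
  "rows": [
    [0, 0, -0.4, 0, 0, -0.5, 0],
    [0, 0, 0, 0, 0, 0, 0]
  ]
}}

```text
time_s: 13.03
eef_pos: [0.4672, 0.0232, 0.1077]
tool_rot: [0.0, 0.905, 0.425, 0.0]
contact_force: [-0.4, -1.2, 5.0]
opening: 0.013
finger_force: 59.9
```

>>> {"fn": "send_rows", "kwargs": {
  "rows": [
    [0, 0, -0.4, 0, 0, -0.5, 0],
    [0, 0, 0, 0, 0, 0, 0]
  ]
}}

```text
time_s: 13.2
eef_pos: [0.4672, 0.0232, 0.1081]
tool_rot: [0.0, 0.903, 0.429, 0.0]
contact_force: [-0.7, -0.8, 5.5]
opening: 0.0127
finger_force: 59.9
```

```bash
python3 -c "
from h import *
m()"
```

```text
yaw 50.82 M [-0.32  0.22  0.  ] Ftool [-1.1 -0.  -5.5] z [0.4672 0.0232 0.1081]
```

Force is back on the spring curve while the cap rises, so the lugs are in the slots. I'll lift now.

>>> {"fn": "send_rows", "kwargs": {
  "rows": [
    [0, 0, -1, 0, 0, 0, 0],
    [0, 0, -1, 0, 0, 0, 0],
    [0, 0, 0, 0, 0, 0, 0]
  ]
}}

```text
time_s: 13.45
eef_pos: [0.4671, 0.0232, 0.1101]
tool_rot: [0.0, 0.903, 0.429, 0.0]
contact_force: [-0.2, -0.7, 5.2]
opening: 0.0129
finger_force: 59.7
```

>>> {"fn": "send_rows", "kwargs": {
  "rows": [
    [0, 0, -2, 0, 0, 0, 0],
    [0, 0, -2, 0, 0, 0, 0],
    [0, 0, 0, 0, 0, 0, 0]
  ]
}}

```text
time_s: 13.7
eef_pos: [0.467, 0.0232, 0.1141]
tool_rot: [-0.0, 0.903, 0.429, 0.0]
contact_force: [-0.1, 0.4, 3.9]
opening: 0.0131
finger_force: 59.5
```

```bash
python3 -c "
from h import *
m()"
```

```text
yaw 50.77 M [0.11 0.05 0.08] Ftool [ 0.2 -0.3 -3.9] z [0.467  0.0232 0.1141]
```

>>> {"fn": "send_rows", "kwargs": {
  "rows": [
    [0, 0, -2, 0, 0, 0, 0],
    [0, 0, -2, 0, 0, 0, 0],
    [0, 0, -2, 0, 0, 0, 0],
    [0, 0, 0, 0, 0, 0, 0]
  ]
}}

```text
time_s: 14.03
eef_pos: [0.4667, 0.0231, 0.12]
tool_rot: [-0.0, 0.903, 0.429, -0.0]
contact_force: [0.2, 0.1, 0.6]
opening: 0.0127
finger_force: 59.2
```

>>> {"fn": "send_rows", "kwargs": {
  "rows": [
    [0, 0, -4, 0, 0, 0, 0],
    [0, 0, -4, 0, 0, 0, 0],
    [0, 0, -4, 0, 0, 0, 0],
    [0, 0, -4, 0, 0, 0, 0],
    [0, 0, 0, 0, 0, 0, 0]
  ]
}}

```text
time_s: 14.45
eef_pos: [0.4672, 0.0231, 0.1367]
tool_rot: [0.0, 0.903, 0.429, 0.001]
contact_force: [0.9, 0.1, -1.0]
opening: 0.0126
finger_force: 59.0
```

```bash
python3 -c "
from h import *
m()"
```

```text
yaw 50.77 M [ 0.06 -0.04 -0.  ] Ftool [0.7 0.6 1.1] z [0.4672 0.0231 0.1367]
```

>>> {"fn": "send_rows", "kwargs": {
  "rows": [
    [0, 0, -15, 0, 0, 0, 0],
    [0, 0, -15, 0, 0, 0, 0],
    [0, 0, -15, 0, 0, 0, 0],
    [0, 0, -15, 0, 0, 0, 0],
    [0, 0, 0, 0, 0, 0, 0]
  ]
}}

```text
time_s: 14.87
eef_pos: [0.4683, 0.0234, 0.1985]
tool_rot: [0.0, 0.903, 0.429, 0.002]
contact_force: [0.6, 0.5, -1.4]
opening: 0.0128
finger_force: 59.0
```

```bash
python3 - <<'E'
from h import *
t=bot.camera("top");s=bot.camera("scene")
print("can",ray(t,249,169,.13),ray(s,431,215,.13),ray(s,426,262,0))
m_=cv2.inRange(cv2.cvtColor(s["frame"],cv2.COLOR_RGB2HSV),(22,120,60),(36,255,255));m_[:,:420]=0;m_[:170]=0;m_[240:]=0;m_[:,500:]=0
x,y,w,h=cv2.boundingRect(m_);print(x,y,w,h)
print("dish scene", [ray(s,u,y0,.028) for u,y0 in ((x+w/2,y+.5),)], proj(s,[[.5439,.3247,.028],[.5439-.066,.3247,.028],[.5439,.3247+.066,.028],[.5439,.3247-.066,.028]]))
p=bot.observe()["eef_pos"];M=rot(bot.observe()["tool_rot"]);print(p,(M.T@(np.array([.5439,.3247,.195])-p)*1e3).round(1))
E
```

```text
can [0.71889606 0.22867751 0.13      ] [0.72014352 0.22717911 0.13      ] [0.71982588 0.23272735 0.        ]
426 184 58 43
dish scene [array([0.48140712, 0.337592  , 0.028     ])] [[454.87174014 200.20122907]
 [449.45697731 183.67768194]
 [483.01092357 200.11328044]
 [426.80153231 200.28896212]]
[0.46681081 0.02316596 0.19581477] [ 282.3 -131.1    1.1]
```

>>> {"fn": "send_rows", "kwargs": {
  "rows": [
    [10, -4.6, 0, 0, 0, 0, 0],
    [20, -9.3, 0, 0, 0, 0, 0],
    [28, -13, 0, 0, 0, 0, 0],
    [28, -13, 0, 0, 0, 0, 0],
    [28, -13, 0, 0, 0, 0, 0]
  ]
}}

```text
time_s: 15.38
eef_pos: [0.4977, 0.1463, 0.1947]
tool_rot: [0.0, 0.904, 0.428, -0.001]
contact_force: [0.6, -0.4, -1.8]
opening: 0.0129
finger_force: 59.0
```

>>> {"fn": "send_rows", "kwargs": {
  "rows": [
    [28, -13, 0, 0, 0, 0, 0],
    [28, -13, 0, 0, 0, 0, 0],
    [28, -13, 0, 0, 0, 0, 0],
    [28, -13, 0, 0, 0, 0, 0],
    [28, -13, 0, 0, 0, 0, 0]
  ]
}}

```text
time_s: 15.8
eef_pos: [0.5357, 0.2962, 0.1941]
tool_rot: [0.0, 0.903, 0.429, -0.001]
contact_force: [1.0, -0.9, -2.0]
opening: 0.0127
finger_force: 59.0
```

>>> {"fn": "send_rows", "kwargs": {
  "rows": [
    [20, -9.3, 0, 0, 0, 0, 0],
    [8.3, -3.9, 0, 0, 0, 0, 0],
    [0, 0, 0, 0, 0, 0, 0],
    [0, 0, 0, 0, 0, 0, 0]
  ]
}}

```text
time_s: 16.13
eef_pos: [0.5431, 0.3246, 0.1942]
tool_rot: [0.0, 0.903, 0.429, -0.001]
contact_force: [-0.9, -0.2, -1.0]
opening: 0.0127
finger_force: 59.0
```

>>> {"fn": "send_rows", "kwargs": {
  "rows": [
    [0, 0, 20, 0, 0, 0, 0],
    [0, 0, 20, 0, 0, 0, 0],
    [0, 0, 20, 0, 0, 0, 0],
    [0, 0, 20, 0, 0, 0, 0],
    [0, 0, 15, 0, 0, 0, 0]
  ]
}}

```text
time_s: 16.55
eef_pos: [0.5429, 0.3228, 0.0991]
tool_rot: [0.0, 0.904, 0.428, -0.001]
contact_force: [-0.0, 0.5, -2.5]
opening: 0.0131
finger_force: 59.0
```

>>> {"fn": "send_rows", "kwargs": {
  "rows": [
    [0, 0, 10, 0, 0, 0, 0],
    [0, 0, 5, 0, 0, 0, 0],
    [0, 0, 0, 0, 0, 0, 0],
    [0, 0, 0, 0, 0, 0, 0]
  ]
}}

```text
time_s: 16.88
eef_pos: [0.5441, 0.3245, 0.0864]
tool_rot: [0.0, 0.903, 0.429, 0.0]
contact_force: [0.1, 0.9, -2.2]
opening: 0.0129
finger_force: 59.0
```

```bash
python3 - <<'E'
from h import *
m();st()
a=bot.camera("scene");b=bot.camera("wrist")
crop(a,415,100,100,120,5,"pics/a.png");crop(b,150,80,320,240,2.5,"pics/pw4.png")
A=cv2.imread("pics/a.png");cv2.imwrite("pics/s4.png",A)
E
```

```text
yaw 50.76 M [ 0.09 -0.06  0.01] Ftool [ 0.7 -0.5  2.2] z [0.5441 0.3245 0.0864]
16.88 [544.1 324.5  86.4] [[0.6325, 0.7745, 0.0005], [0.7745, -0.6325, 0.0002], [0.0005, 0.0003, -1.0]] [ 0.1  0.9 -2.2] 12.9
```

View pics/s4.png

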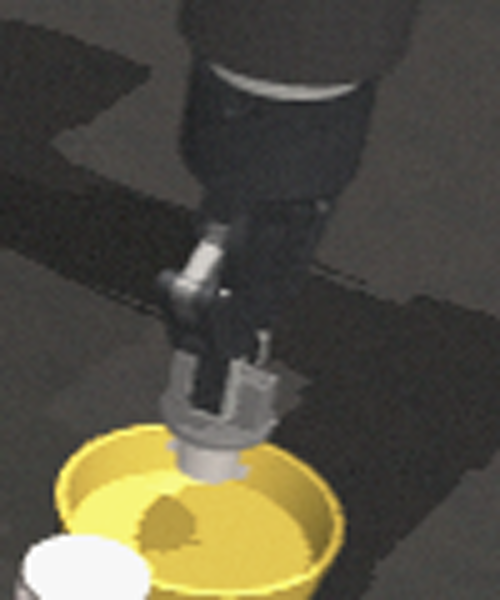

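The scene view shows the cap held upright over the dish, with the spigot at about (212,465). I'll lower it gently.

>>> {"fn": "send_rows", "kwargs": {
  "rows": [
    [0, 0, 15, 0, 0, 0, 0],
    [0, 0, 13, 0, 0, 0, 0],
    [0, 0, 8, 0, 0, 0, 0],
    [0, 0, 4, 0, 0, 0, 0],
    [0, 0, 0, 0, 0, 0, 0]
  ]
}}

```text
time_s: 17.4
eef_pos: [0.5437, 0.3245, 0.0454]
tool_rot: [0.0, 0.903, 0.429, -0.0]
contact_force: [-0.3, 0.5, -1.1]
opening: 0.0123
finger_force: 59.0
```

>>> {"fn": "send_rows", "kwargs": {
  "rows": [
    [0, 0, 0, 0, 0, 0, 0],
    [0, 0, 1.5, 0, 0, 0, 0],
    [0, 0, 1, 0, 0, 0, 0],
    [0, 0, 0, 0, 0, 0, 0],
    [0, 0, 0, 0, 0, 0, 0]
  ]
}}

```text
time_s: 17.82
eef_pos: [0.5439, 0.3247, 0.0436]
tool_rot: [-0.0, 0.903, 0.429, 0.0]
contact_force: [-0.3, 0.1, -1.3]
opening: 0.0132
finger_force: 59.0
```

>>> {"fn": "send_rows", "kwargs": {
  "rows": [
    [0, 0, 0.8, 0, 0, 0, 0],
    [0, 0, 0, 0, 0, 0, 0],
    [0, 0, 0, 0, 0, 0, 0]
  ]
}}

```text
time_s: 18.07
eef_pos: [0.5438, 0.3246, 0.0425]
tool_rot: [0.0, 0.903, 0.429, -0.0]
contact_force: [-0.9, 0.0, -0.6]
opening: 0.0128
finger_force: 59.0
```

>>> {"fn": "send_rows", "kwargs": {
  "rows": [
    [0, 0, 0.6, 0, 0, 0, 0],
    [0, 0, 0, 0, 0, 0, 0],
    [0, 0, 0, 0, 0, 0, 0]
  ]
}}

```text
time_s: 18.32
eef_pos: [0.5438, 0.3246, 0.0418]
tool_rot: [0.0, 0.903, 0.429, -0.0]
contact_force: [-0.0, -0.6, -1.9]
opening: 0.0128
finger_force: 59.0
```

>>> {"fn": "send_rows", "kwargs": {
  "rows": [
    [0, 0, 0.6, 0, 0, 0, 0],
    [0, 0, 0, 0, 0, 0, 0],
    [0, 0, 0, 0, 0, 0, 0]
  ]
}}

```text
time_s: 18.57
eef_pos: [0.5438, 0.3246, 0.0413]
tool_rot: [0.0, 0.903, 0.429, -0.0]
contact_force: [-0.2, 0.3, -2.1]
opening: 0.0128
finger_force: 59.0
```

>>> {"fn": "send_rows", "kwargs": {
  "rows": [
    [0, 0, 0.6, 0, 0, 0, 0],
    [0, 0, 0, 0, 0, 0, 0],
    [0, 0, 0, 0, 0, 0, 0]
  ]
}}

```text
time_s: 18.82
eef_pos: [0.5438, 0.3246, 0.0406]
tool_rot: [0.0, 0.903, 0.429, -0.0]
contact_force: [-0.5, 0.1, -1.4]
opening: 0.0132
finger_force: 59.0
```

>>> {"fn": "send_rows", "kwargs": {
  "rows": [
    [0, 0, 0.6, 0, 0, 0, 0],
    [0, 0, 0, 0, 0, 0, 0],
    [0, 0, 0, 0, 0, 0, 0]
  ]
}}

```text
time_s: 19.07
eef_pos: [0.5438, 0.3246, 0.0401]
tool_rot: [0.0, 0.903, 0.429, -0.0]
contact_force: [0.7, 0.9, -2.0]
opening: 0.0129
finger_force: 59.0
```

>>> {"fn": "send_rows", "kwargs": {
  "rows": [
    [0, 0, 0.5, 0, 0, 0, 0],
    [0, 0, 0, 0, 0, 0, 0],
    [0, 0, 0, 0, 0, 0, 0]
  ]
}}

```text
time_s: 19.32
eef_pos: [0.5439, 0.3247, 0.0397]
tool_rot: [-0.0, 0.903, 0.429, 0.0]
contact_force: [0.1, -0.1, -0.3]
opening: 0.0125
finger_force: 59.2
```

>>> {"fn": "send_rows", "kwargs": {
  "rows": [
    [0, 0, 0.3, 0, 0, 0, 0],
    [0, 0, 0, 0, 0, 0, 0],
    [0, 0, 0, 0, 0, 0, 0]
  ]
}}

```text
time_s: 19.57
eef_pos: [0.5439, 0.3247, 0.0397]
tool_rot: [-0.0, 0.903, 0.429, 0.0]
contact_force: [-0.8, 0.3, 3.1]
opening: 0.0126
finger_force: 59.7
```

>>> {"fn": "send_rows", "kwargs": {
  "rows": [
    [0, 0, -0.2, 0, 0, 0, 0],
    [0, 0, 0, 0, 0, 0, 13],
    [0, 0, 0, 0, 0, 0, 14.5],
    [0, 0, 0, 0, 0, 0, 16],
    [0, 0, 0, 0, 0, 0, 18]
  ]
}}

```text
time_s: 19.98
eef_pos: [0.5438, 0.3246, 0.0393]
tool_rot: [0.0, 0.903, 0.429, -0.0]
contact_force: [0.1, 0.1, 0.1]
opening: 0.0179
finger_force: 0.0
```

>>> {"fn": "send_rows", "kwargs": {
  "rows": [
    [0, 0, 0, 0, 0, 0, 24],
    [0, 0, 0, 0, 0, 0, 30],
    [0, 0, 0, 0, 0, 0, 36],
    [0, 0, 0, 0, 0, 0, 36],
    [0, 0, 0, 0, 0, 0, 36]
  ]
}}

```text
time_s: 20.4
eef_pos: [0.5438, 0.3246, 0.0395]
tool_rot: [0.0, 0.903, 0.429, -0.0]
contact_force: [-0.1, -0.3, -0.7]
opening: 0.036
finger_force: 0.0
```

>>> {"fn": "send_rows", "kwargs": {
  "rows": [
    [0, 0, -5, 0, 0, 0, 36],
    [0, 0, -15, 0, 0, 0, 36],
    [0, 0, -20, 0, 0, 0, 36],
    [0, 0, -30, 0, 0, 0, 36],
    [0, 0, -30, 0, 0, 0, 36]
  ]
}}

```text
time_s: 20.82
eef_pos: [0.5434, 0.3241, 0.1403]
tool_rot: [0.0, 0.903, 0.429, -0.001]
contact_force: [-0.2, 1.0, -0.1]
opening: 0.0357
finger_force: 0.0
```

>>> {"fn": "send_rows", "kwargs": {
  "rows": [
    [0, 0, -20, 0, 0, 0, 36],
    [0, 0, 0, 0, 0, 0, 36],
    [0, 0, 0, 0, 0, 0, 36],
    [0, 0, 0, 0, 0, 0, 36]
  ]
}}

```text
time_s: 21.15
eef_pos: [0.5434, 0.3244, 0.1593]
tool_rot: [-0.0, 0.903, 0.429, -0.0]
contact_force: [-0.2, -0.7, -0.1]
opening: 0.0364
finger_force: 0.0
```

```bash
python3 - <<'E'
from h import *
a=bot.camera("scene");crop(a,300,110,200,150,4,"pics/s5.png");m()
E
```

```text
yaw 50.76 M [-0.01 -0.01 -0.  ] Ftool [-0.2  0.7  0.9] z [0.5433 0.3242 0.1587]
```

View pics/s5.png

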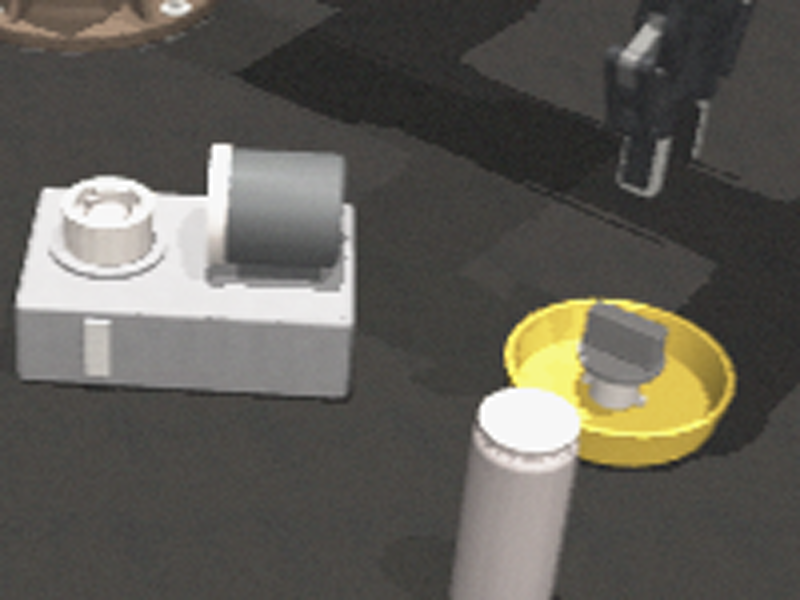

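The cap stands upright in the dish at about (618,370), the neck is open, and the gripper is clear.

```bash
python3 -c "
from workcell import bot
print(bot.close_job())"
```

```text
the job is handed in; nothing more can be done
None
```

The cap is off the hydraulic unit and stands upright on its spigot in the dish with the gripper clear; the job was handed in at about 21 s, and no verdict came back.

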